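# Store the cutter tubes heavy end down

## Task

The orange and the blue router-cutter tubes look alike at both ends, but a cutter makes one end heavy: lift each by the middle to feel which end that is, then lay it flat and straight up the slope in an empty lane of the sloping plywood rack, one tube to a lane, heavy end at the bottom and close against the toe board. Set the tubes down rather than dropping them, and leave the green tube, the tape measure and the glue bottle where they are.

Things in the scene. Friction and masses are not known exactly. Their poses are not given: they have to be found in the camera images.
- tube_orange_mid (a point): centre of the loose orange tube: closed square plastic, 170 x 40 x 40 mm, like black caps on both ends, about 0.45 kg, lying flat on the table at the start. Site x runs along it, z up. A cutter inside is fixed in one end, at random, so it balances 20 to 50 mm from the middle towards that end (0.1 to 0.2 N m if held at the middle); neither looks nor axes tell which end
- tube_blue_mid (a point): centre of the loose blue tube: closed square plastic, 170 x 40 x 40 mm, like black caps on both ends, about 0.45 kg, lying flat on the table at the start. Site x runs along it, z up. A cutter inside is fixed in one end, at random, so it balances 20 to 50 mm from the middle towards that end (0.1 to 0.2 N m if held at the middle); neither looks nor axes tell which end
- deck (a point): middle of the fixed sloping rack's deck, on its surface, 87 mm above the table. x points up the slope (30 degrees, rising away from the robot), y across to the left, z out of the surface. Deck 230 mm along x, 300 along y, in three lanes: right (y = -90), middle (0), left (90, holds the green tube). A tube home against the toe board has its centre at x = -15, z = 20 mm
- toe (a point): foot of the deck (x = -100 mm in the deck frame, y = 0, on the surface; axes as the deck's), at the inner face of the dark toe board, which stands 30 mm above the deck. Four dark fins part the lanes: 8 mm thick, 20 mm high, 35 mm long up from the toe board, at y = -139, -45, 45 and 139 mm; above the fins the deck is bare
- lane_right (a point): foot of the empty right lane: on the deck surface at the toe board's inner face, mid-lane (y = -90 mm in the deck frame); axes as the deck's
- lane_middle (a point): foot of the empty middle lane: on the deck surface at the toe board's inner face, mid-lane (y = 0 in the deck frame); axes as the deck's
- tube_green_mid (a point): centre of the green tube of the same size, already stored in the left lane; leave it there
- tape: yellow tape measure 65 x 36 mm, 60 mm tall; origin under its middle; leave alone
- glue_mid (a point): glue bottle with red cap, 56 mm across, 160 mm tall, standing; the point is half-way up its axis; leave alone
There are look-alikes about, which are no part of the job. Of the things that look like the part that bears tube_blue_mid, the largest one is meant.

How it is judged:
At the end, for the whole second after the job is handed in: The orange and the blue tube each lie flat on the deck in the two empty lanes, released and at rest, straight up the slope within 0.2 rad, heavy end downhill, lower end within 20 mm of the toe board (x of tube_orange_mid in the frame of deck between -0.025 and 0.007 m and y of tube_orange_mid in the frame of deck between -0.125 and 0.035 m and z of tube_orange_mid in the frame of deck between 0.014 and 0.026 m and angle between the x axis of each of tube_orange_mid, tube_blue_mid and the x axis of deck, either way round below 0.2 rad and ((value of joint tube_orange_cutter above 0 m and angle between tube_orange_mid's own x axis and vertical above 1.57 rad) or (value of joint tube_orange_cutter below 0 m and angle between tube_orange_mid's own x axis and vertical below 1.57 rad)) and linear speed of each of tube_orange, tube_blue below 0.02 m/s and x of tube_blue_mid in the frame of deck between -0.025 and 0.007 m and y of tube_blue_mid in the frame of deck between -0.125 and 0.035 m and z of tube_blue_mid in the frame of deck between 0.014 and 0.026 m and ((value of joint tube_blue_cutter above 0 m and angle between tube_blue_mid's own x axis and vertical above 1.57 rad) or (value of joint tube_blue_cutter below 0 m and angle between tube_blue_mid's own x axis and vertical below 1.57 rad))); the robot touches nothing.
It fails at once if the orange tube is dropped or thrown (moves faster than 0.8 m/s with no finger touching it) (linear speed of tube_orange above 0.8 m/s and contact force between tube_orange and the fingers below 0.05 N).
It fails at once if the blue tube is dropped or thrown (moves faster than 0.8 m/s with no finger touching it) (linear speed of tube_blue above 0.8 m/s and contact force between tube_blue and the fingers below 0.05 N).
It fails at once if the green tube, tape measure or glue bottle is moved more than 30 mm (distance of any of tube_green_mid, tape, glue_mid from where it was at the start of the episode above 0.03 m).
It also fails if it takes over 58 s, if anything falls off the work surface, if the arm or the gripper's body presses on something with over 40 N, if the wrist force passes 120 N, or if a joint passes its speed limit or range.

## Robot

A 6-joint arm with a two-finger parallel gripper is mounted at the origin on the work surface. World frame = base frame: x ahead of the robot, y to its left, z up, the work surface at z = 0. Lengths are in m, angles in rad, forces in N, time in s.
With the tool pointing down it reaches from about 0.35 to 1 m from the base axis. Payload 7.1 kg.
Tool frame: the origin (TCP) lies at the very end of the fingers, on their centre line; the grasp point (between the pads) lies 19 mm behind it; z points along the fingers, y is the line along which they close (so a half turn about z gives the same grasp; the last joint's range is limited). The gripper opens to 85 mm and grips with 20 to 120 N. Pads are 22 mm wide; open, the fingers measure 114 mm over their backs; the gripper's body (76 mm by 85 mm) begins 54 mm behind the grasp point. The pads swing forward as they close: fully open they stand 13 mm farther back than shut.
Start: joints at [1.256, 0.423, 1.63, -0, 1.089, -0.019], TCP at [0.182, 0.598, 0.231] pointing down, gripper open.
Joint ranges: [-3, 3], [-0.9, 2.11], [0.09, 2.58], [-1.31, 4.45], [0.11, 2.69], [-2.54, 2.54]. Speed limits (rad/s): [2.39, 2.39, 3.01, 3.14, 3.14, 3.14].

## Interface

Orientations are given as a 3x3 rotation matrix whose columns are the frame's x, y, z axes.
In Python, from bench import telemetry, optics, workorder gives the robot as it stands. The module is installed in compiled form; this text tells all that it offers.
- The arm moves only by the shell command python3 -m creep 'ROWS' [FORCE]. ROWS is a JSON object of lists of equal length, an entry for each row: "offset": the shift along the tool's x, y, z in m, a list of three; "delta_rot": the turn, a rotation vector about the tool's x, y, z in degrees, a list of three; "fingers": the closure in counts, from 0 (fully open) to 255 (shut). A call has 1 to 12 rows; each row shifts and turns the commanded pose from where the row before left it, along the tool's axes as they then stand; what a row does not reach is not made up. A row lasts 1/12 s, in which the tool goes at most 41.7 mm and 7.16 degrees, less where a joint would pass 70% of its speed; a pose out of reach is approached as far as the arm can. A call with a gripper value outside its range is refused whole. The fingers move at their own pace and stop on an object; FORCE is the grip in N (left out, the last holds). Time passes only in rows, so rows that do not move let the fingers close. It gives the time, the measured TCP pose, the force, the opening and the grip force at its end, in the units of the state.
- telemetry.read_state(): the state, without advancing time (a new reading comes with each control period).
- optics.snapshot(name): name is "scene" or "top"; returns the picture (400x640x3 uint8, red, green, blue); there is no depth.
- optics.camera_params(name): a dict with "mtx" (3x3 intrinsics, pixels), "k1" (the pictures are not rectified: a ray, as slopes to the right and down, at radius r is drawn at 1 + k1 r^2 times it, then the intrinsics apply), "eye" and "attitude" of the camera in the world. Camera axes: x right, y up, looking along -z (the intrinsics and any distortion apply to the point x, -y, -z); pixel columns grow to the right and rows downward; lengths in m; the calibration is good to about 2 mm. A picture is of the moment at which its call begins. camera_params takes no time and is no camera call.
- workorder.job_done(): hands the job in; it is judged then, once.
Trained networks look in the newest picture that a camera, given by its name, has taken for a name from the list of things; names that differ only in an ending like _2 or _b are one class to them, and where a whole thing is asked for, a point or a joint stands for the part that bears it (a point fixed in the world has none). Each returns a list of dicts, best first, with "conf" (0 to 1); they miss things now and then, are a little off and sometimes report something else, mostly with a low value. They report only what shows in the picture. A call takes as long as a camera call. They do not tell look-alikes from the thing itself.
- optics.spot_in(camera, query): "position" ([row, column] in pixels, amid what is visible of it).
The state is a dict: "t": time; "joints": joint angles; "qd": joint speeds; "joint_torque": joint torques, N m; "tool_pos": TCP position; "tool_rot": TCP orientation; "wrist_force": force on the tool from outside, world axes, zero at the start; "moment": the same for the moment, N m; "finger_gap": finger opening in m; "finger_force": force on a finger pad.
Only numpy, scipy, OpenCV 4.12 (cv2) and the standard library are available. Lean on these libraries where they do the work, as an engineer would, in place of code of your own. Each camera call takes 0.05 s, during which the arm holds its last target. There are 200 camera calls.

## Working session

There is one attempt and no reset: what is moved stays moved. The work goes in short steps, Python scripts to look and compute and a shell command to move; the robot and the scene stay as the last step left them, time stands still between calls to the robot, and variables do not carry over. Pictures are saved under pics/ and viewed, at most 10 in all, crops included, and the job is handed in when it is done.

```bash
mkdir -p pics; cat > h.py <<'E'
import numpy as np,cv2
from bench import telemetry, optics, workorder
def proj(cam,P):
    p=optics.camera_params(cam);R=np.array(p['attitude']);q=(np.atleast_2d(P)-np.array(p['eye']))@R
    s=np.c_[q[:,0]/-q[:,2],-q[:,1]/-q[:,2]];r2=(s**2).sum(1,keepdims=True);s=s*(1+p['k1']*r2)
    M=np.array(p['mtx']);return np.c_[M[0,0]*s[:,0]+M[0,2],M[1,1]*s[:,1]+M[1,2]]  # col,row
def onplane(cam,cr,z):
    p=optics.camera_params(cam);R=np.array(p['attitude']);M=np.array(p['mtx'])
    d=np.array([(cr[0]-M[0,2])/M[0,0],(cr[1]-M[1,2])/M[1,1]]);s=d.copy()
    for _ in range(20): s=d/(1+p['k1']*(s@s))
    v=R@np.array([s[0],-s[1],-1]);e=np.array(p['eye']);return e+v*(z-e[2])/v[2]
def tri(obs):
    A=np.zeros((3,3));b=np.zeros(3)
    for cam,cr in obs:
        e=np.array(optics.camera_params(cam)['eye']);v=onplane(cam,cr,0)-e;v/=np.linalg.norm(v)
        Q=np.eye(3)-np.outer(v,v);A+=Q;b+=Q@e
    return np.linalg.solve(A,b)
E
python3 - <<'E'
from h import *
for c in ['top','scene']:
    im=optics.snapshot(c);cv2.imwrite(f'pics/{c}0.png',im[:,:,::-1])
    print(c,optics.camera_params(c))
    for n in ['tube_orange_mid','tube_blue_mid','tube_green_mid','tape','glue_mid','deck','toe']:
        for d in optics.spot_in(c,n):print(n,np.round(d['position']),round(d['conf'],2))
print(telemetry.read_state())
E
```

```text
top {'mtx': array([[428.23061152,   0.        , 318.75499463],
       [  0.        , 428.23061152, 201.4120581 ],
       [  0.        ,   0.        ,   1.        ]]), 'k1': -0.07294229622209958, 'eye': array([ 0.44800231, -0.05747135,  1.23924812]), 'attitude': array([[-0.00826246,  0.99827039, -0.05820616],
       [-0.9999408 , -0.0086604 , -0.00658788],
       [-0.00708057,  0.05814828,  0.99828285]])}
tube_orange_mid [207. 404.] 0.95
tube_blue_mid [189. 333.] 0.84
tube_blue_mid [256. 345.] 0.83
tube_blue_mid [180. 460.] 0.67
tube_green_mid [204. 193.] 0.82
tape [260. 394.] 0.75
glue_mid [133. 307.] 0.84
deck [186. 233.] 0.88
toe [188. 232.] 0.69
scene {'mtx': array([[513.4318076 ,   0.        , 320.16267614],
       [  0.        , 513.4318076 , 200.69838719],
       [  0.        ,   0.        ,   1.        ]]), 'k1': 0.026704544565927964, 'eye': array([1.17095059, 0.58784128, 1.11439602]), 'attitude': array([[-0.7018221 , -0.53415418,  0.47130145],
       [ 0.71227905, -0.53568958,  0.45353636],
       [ 0.01021293,  0.65399999,  0.75642561]])}
tube_orange_mid [164. 265.] 0.87
tub
[... 333 characters left out ...]
1.89915572e-02]), 'qd': array([-1.41060496e-03, -2.01737951e-03, -5.53393766e-04,  8.30973249e-05,
       -7.66307717e-05, -5.43008796e-04]), 'joint_torque': array([ 1.96419314e-03, -5.57280278e+01, -2.82131678e+01,  1.95478628e-05,
        8.06290354e-04,  3.67065269e-06]), 'tool_pos': array([0.18214955, 0.59786348, 0.23136077]), 'tool_rot': array([[-9.56570282e-01,  2.91501794e-01,  7.17482002e-06],
       [ 2.91501794e-01,  9.56570280e-01,  6.49348992e-05],
       [ 1.20654200e-05,  6.42062678e-05, -9.99999998e-01]]), 'wrist_force': array([0.14015821, 0.3630774 , 0.05227794]), 'moment': array([-0.01853669,  0.00384498,  0.02739642]), 'finger_force': 0.0, 'finger_gap': 0.08538589965542939}
```

View pics/top0.png

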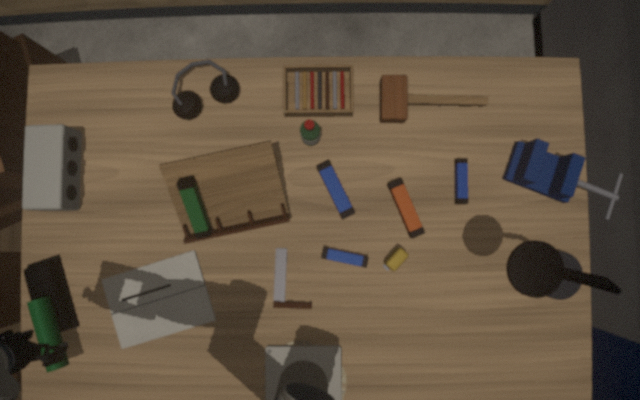

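View pics/scene0.png

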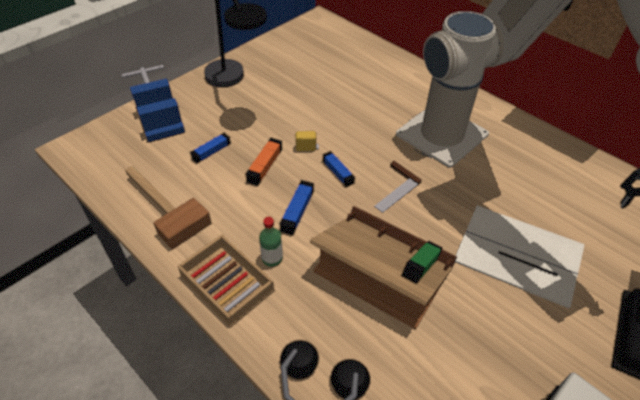

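Top view: the blue candidates are at (col,row) (336,189), (345,256) and (461,180). The one at (336,189) is the longest and best matches the 170 mm tube. I'll confirm it in an enlarged crop and measure it, and pick out the deck corners as well.

```bash
cat > seg.py <<'E'
from h import *
def blobs(im,col):
    hsv=cv2.cvtColor(im,cv2.COLOR_RGB2HSV)
    lo,hi={'orange':((3,150,90),(13,255,255)),'blue':((105,120,60),(125,255,255)),'green':((50,100,40),(80,255,255))}[col]
    m=cv2.inRange(hsv,lo,hi);n,l,s,c=cv2.connectedComponentsWithStats(m);o=[]
    for i in range(1,n):
        if s[i,4]>60:
            (x,y),wh,a=cv2.minAreaRect(np.argwhere(l==i)[:,::-1].astype(np.float32));b=cv2.boxPoints(((x,y),wh,a))
            k=0 if np.linalg.norm(b[0]-b[1])<np.linalg.norm(b[1]-b[2]) else 1
            o.append((np.array([x,y]),(b[k]+b[(k+1)%4])/2,(b[(k+2)%4]+b[(k+3)%4])/2,sorted(wh)))
    return o
E
python3 - <<'E'
from seg import *
im=cv2.imread('pics/top0.png')[:,:,::-1].copy()
for c in ['orange','blue','green']:
    for o in blobs(im,c):
        P=[onplane('top',p,0.04) for p in o[:3]];d=P[1]-P[2]
        print(c,np.round(o[0]),np.round(P[0],3),'len',round(np.linalg.norm(d),3),'ang',round(np.degrees(np.arctan2(d[1],d[0])),1),np.round(o[3],1))
t=cv2.imread('pics/top0.png');s=cv2.imread('pics/scene0.png')
a=cv2.resize(t[130:250,150:300],None,fx=4,fy=4,interpolation=2)[:, :]
b=cv2.resize(t[150:275,305:475],None,fx=4,fy=4,interpolation=2)
b=cv2.resize(b,(400,294));
c=cv2.resize(s[195:325,300:465],None,fx=4,fy=4,interpolation=2)
cv2.imwrite('pics/a.png',cv2.convertScaleAbs(a,alpha=1.8));
cv2.imwrite('pics/b.png',cv2.convertScaleAbs(cv2.resize(t[150:275,305:475],None,fx=4,fy=4,interpolation=2),alpha=1.8));cv2.imwrite('pics/c.png',cv2.convertScaleAbs(c,alpha=1.5))
E
```

```text
orange [312.  90.] [ 0.838 -0.031  0.04 ] len 0.106 ang -0.4 [ 3. 36.]
orange [342.  90.] [ 0.837 -0.119  0.04 ] len 0.106 ang 1.3 [ 3.4 36. ]
orange [406. 208.] [ 0.499 -0.294  0.04 ] len 0.132 ang 21.9 [14.5 47.3]
blue [542. 167.] [ 0.611 -0.691  0.04 ] len 0.137 ang -19.4 [25.9 46.7]
blue [572. 175.] [ 0.588 -0.779  0.04 ] len 0.119 ang -21.0 [11.5 40.2]
blue [462. 180.] [ 0.575 -0.454  0.04 ] len 0.097 ang -1.7 [ 9. 34.]
blue [335. 189.] [ 0.553 -0.095  0.04 ] len 0.127 ang 25.9 [11.6 45.2]
blue [345. 257.] [ 0.363 -0.12   0.04 ] len 0.092 ang 77.6 [ 8.3 33.2]
green [194. 210.] [0.498 0.304 0.04 ] len 0.13 ang 20.6 [13.4 45.8]
green [ 43. 322.] [0.176 0.749 0.04 ] len 0.142 ang 17.2 [19.  49.3]
green [ 54. 366.] [0.051 0.715 0.04 ] len 0.049 ang -71.0 [ 5.1 15.8]
```

View pics/a.png

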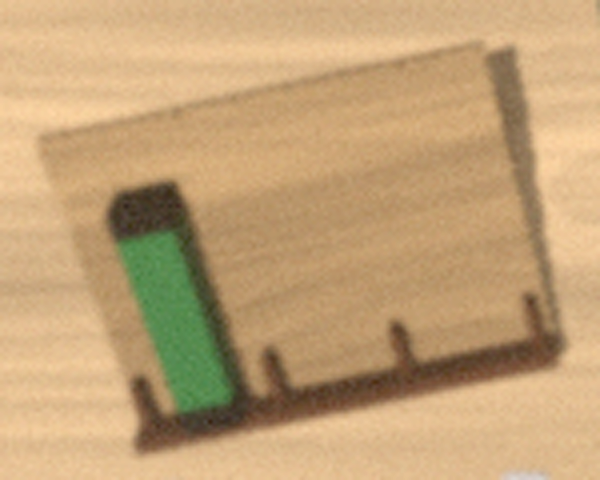

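View pics/b.png

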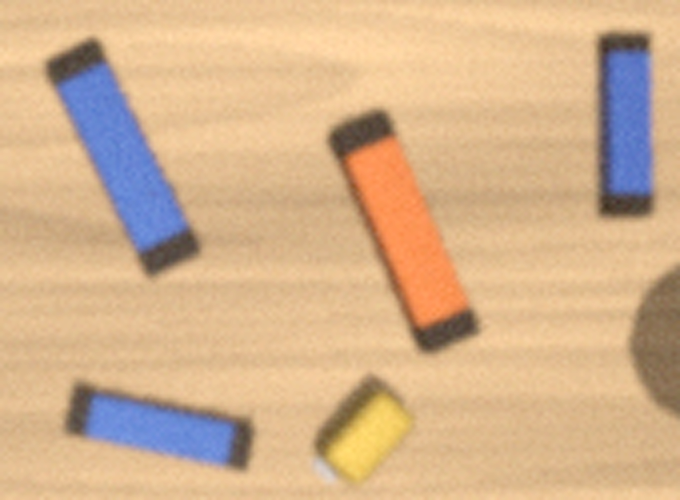

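View pics/c.png

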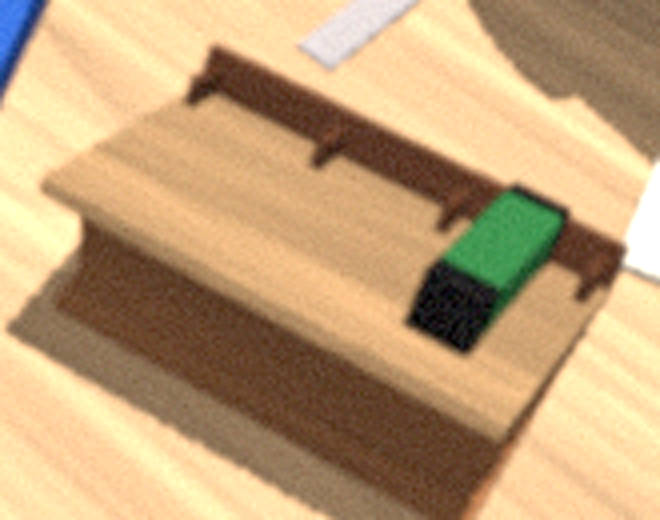

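The crop confirms it: blue at (335,189) is as long as the orange tube (body 127 mm), while the other two are about 95 mm and so are the look-alikes. Next is fitting the deck pose and the tube poses using both cameras.

```bash
cat > deck.py <<'E'
from h import *
from scipy.optimize import least_squares
from scipy.spatial.transform import Rotation as Ro
def DR(psi):return Ro.from_euler('ZY',[psi,-np.pi/6]).as_matrix()
E
python3 - <<'E'
from deck import *
from seg import blobs
T=[((115,150,0),(40,137)),((115,-150,0),(485,42)),((-65,139,20),(137,378)),((-65,45,20),(270,350)),((-65,-45,20),(398,322)),((-65,-139,20),(530,295))]
S=[((115,150,0),(500,430)),((115,-150,0),(43,180)),((-65,139,0),(580,300)),((-65,45,0),(445,228)),((-65,-45,0),(316,165)),((-65,-139,0),(193,103))]
def res(p):
    R=DR(p[2]);o=np.array([p[0],p[1],.087]);r=[]
    for cam,L,off in (('top',T,(150,130)),('scene',S,(300,195))):
        P=np.array([l[0] for l in L])/1e3@R.T+o;u=(np.array([l[1] for l in L])+.5)/4-.5+off
        r.append(proj(cam,P)-u)
    return np.concatenate(r)
f=least_squares(lambda p:res(p).ravel(),[.5,.25,.3],loss='soft_l1');print(f.x,np.degrees(f.x[2]));print(np.round(res(f.x),1).tolist())
np.save('deck.npy',f.x)
R=DR(f.x[2]);o=np.array([f.x[0],f.x[1],.087])
for c in('orange','blue','green'):
    obs={}
    for cam in('top','scene'):
        im=cv2.imread(f'pics/{cam}0.png')[:,:,::-1].copy();B=blobs(im,c)
        ref={'top':{'orange':(406,208),'blue':(335,189),'green':(194,210)},'scene':{'orange':(265,164),'blue':(296,208),'green':(422,266)}}[cam][c]
        obs[cam]=min(B,key=lambda b:np.linalg.norm(b[0]-ref))
        if c!='green':
            P=[onplane(cam,p,.035) for p in obs[cam][:3]];d=P[1]-P[2];print(c,cam,np.round(P[0],3),round(np.linalg.norm(d),3),round(np.degrees(np.arctan2(d[1],d[0])),1))
    X=tri([(k,v[0]) for k,v in obs.items()]);print(c,'tri',X.round(3),'in deck',((X-o)@R).round(3))
for n,y in(('R',-.09),('M',0)):print(n,(o+R@[-.015,y,.02]).round(3))
t=optics.spot_in('scene','tape')[0]['position'];print('tape',onplane('top',(397,257),.06).round(3),'glue',onplane('top',(311,130),.16).round(3))
E
```

```text
[0.54344123 0.1991389  0.1961236 ] 11.237054775720926
[[-0.6, 0.6], [0.4, 0.6], [-0.4, 2.0], [-0.4, 2.1], [-0.4, 2.4], [0.2, 2.2], [0.6, 0.1], [-1.5, -0.4], [-1.6, 1.9], [-2.5, 2.3], [-1.7, 1.9], [-2.1, 1.5]]
orange top [ 0.499 -0.295  0.035] 0.133 21.9
orange scene [ 0.492 -0.295  0.035] 0.146 -156.0
orange tri [ 0.497 -0.292  0.041] in deck [-0.145 -0.473  0.03 ]
blue top [ 0.553 -0.095  0.035] 0.128 25.9
blue scene [ 0.548 -0.097  0.035] 0.143 -153.2
blue tri [ 0.552 -0.094  0.041] in deck [-0.065 -0.289 -0.015]
green tri [0.494 0.283 0.112] in deck [-0.016  0.092  0.038]
R [0.538 0.106 0.097]
M [0.521 0.195 0.097]
tape [ 0.362 -0.263  0.06 ] glue [ 0.694 -0.032  0.16 ]
```

```bash
python3 -m creep '{"offset":[[-0.0234,-0.0317,0],[-0.0234,-0.0317,0],[-0.0234,-0.0317,0],[-0.0234,-0.0317,0],[-0.0234,-0.0317,0],[-0.0234,-0.0317,0],[-0.0234,-0.0317,0],[-0.0234,-0.0317,0],[-0.0234,-0.0317,0],[-0.0234,-0.0317,0],[-0.0234,-0.0317,0],[-0.0234,-0.0317,0]],"delta_rot":[[0,0,0],[0,0,0],[0,0,0],[0,0,0],[0,0,0],[0,0,0],[0,0,0],[0,0,0],[0,0,0],[0,0,0],[0,0,0],[0,0,0]],"fingers":[0,0,0,0,0,0,0,0,0,0,0,0]}' 60
python3 -m creep '{"offset":[[-0.0234,-0.0317,0],[-0.0234,-0.0317,0],[-0.0234,-0.0317,0],[-0.0234,-0.0317,0],[-0.0234,-0.0317,0],[-0.0234,-0.0317,0],[-0.0234,-0.0317,0],[-0.0234,-0.0317,0],[-0.0234,-0.0317,0],[-0.0234,-0.0317,0],[-0.0234,-0.0317,0],[-0.0234,-0.0317,0]],"delta_rot":[[0,0,0],[0,0,0],[0,0,0],[0,0,0],[0,0,0],[0,0,0],[0,0,0],[0,0,0],[0,0,0],[0,0,0],[0,0,0],[0,0,0]],"fingers":[0,0,0,0,0,0,0,0,0,0,0,0]}'
python3 -m creep '{"offset":[[0,0,0],[0,0,0],[0,0,0],[0,0,0],[0,0,0],[0,0,0],[0,0,0],[0,0,0],[0,0,0],[0,0,0],[0,0,0],[0,0,0]],"delta_rot":[[0,0,7],[0,0,7],[0,0,7],[0,0,7],[0,0,7],[0,0,7],[0,0,7],[0,0,7],[0,0,7],[0,0,7],[0,0,7],[0,0,7]],"fingers":[0,0,0,0,0,0,0,0,0,0,0,0]}'
python3 -m creep '{"offset":[[0,0,0],[0,0,0],[0,0,0],[0,0,0],[0,0,0],[0,0,0],[0,0,0],[0,0,0],[0,0,0]],"delta_rot":[[0,0,7],[0,0,7],[0,0,7],[0,0,7],[0,0,7],[0,0,7],[0,0,7],[0,0,7],[0,0,0]],"fingers":[0,0,0,0,0,0,0,0,0]}'
python3 - <<'E'
from h import *
s=telemetry.read_state();print(s['joints'].round(3),s['tool_rot'].round(3).tolist())
R=s['tool_rot'];print(R.T@(np.array([.497,-.293,.008])-s['tool_pos']),s['moment'],s['wrist_force'])
E
```

```text
t: 1.85
tool_pos: [0.3401, 0.1504, 0.2317]
tool_rot: [[-0.957, 0.291, 0.001], [0.291, 0.957, 0.0], [-0.001, 0.001, -1.0]]
wrist_force: [0.6, 0.7, -0.1]
finger_gap: 0.0856
finger_force: 0.0
t: 2.85
tool_pos: [0.4979, -0.2958, 0.2314]
tool_rot: [[-0.956, 0.292, 0.0], [0.292, 0.956, -0.0], [-0.0, -0.0, -1.0]]
wrist_force: [0.5, 0.2, 0.2]
finger_gap: 0.0852
finger_force: 0.0
t: 3.85
tool_pos: [0.4976, -0.2936, 0.2314]
tool_rot: [[0.196, 0.981, 0.0], [0.981, -0.196, -0.0], [-0.0, 0.0, -1.0]]
wrist_force: [1.0, 0.4, 0.3]
finger_gap: 0.0852
finger_force: 0.0
t: 4.6
tool_pos: [0.4976, -0.2936, 0.2314]
tool_rot: [[0.922, 0.388, 0.0], [0.388, -0.922, -0.0], [0.0, 0.0, -1.0]]
wrist_force: [0.5, 0.3, -0.2]
finger_gap: 0.0855
finger_force: 0.0
[-0.554  0.354  1.737  0.     1.051  0.619] [[0.922, 0.388, 0.0], [0.388, -0.922, -0.0], [0.0, 0.0, -1.0]]
[-0.00031118 -0.00081351  0.22335889] [ 0.00927074  0.01409694 -0.01522112] [ 0.50385403  0.31279066 -0.19799453]
```

```bash
python3 -m creep '{"offset":[[0,0,0.03],[0,0,0.03],[0,0,0.03],[0,0,0.03],[0,0,0.03],[0,0,0.03],[0,0,0.022],[0,0,0.012],[0,0,0.009],[0,0,0]],"delta_rot":[[0,0,0],[0,0,0],[0,0,0],[0,0,0],[0,0,0],[0,0,0],[0,0,0],[0,0,0],[0,0,0],[0,0,0]],"fingers":[0,0,0,0,0,0,0,0,0,0]}' 100
python3 -m creep '{"offset":[[0,0,0],[0,0,0],[0,0,0],[0,0,0],[0,0,0],[0,0,0],[0,0,0],[0,0,0],[0,0,0],[0,0,0]],"delta_rot":[[0,0,0],[0,0,0],[0,0,0],[0,0,0],[0,0,0],[0,0,0],[0,0,0],[0,0,0],[0,0,0],[0,0,0]],"fingers":[255,255,255,255,255,255,255,255,255,255]}' 100
```

```text
t: 5.43
tool_pos: [0.4971, -0.2933, 0.0071]
tool_rot: [[0.92, 0.393, -0.002], [0.393, -0.92, 0.001], [-0.001, -0.002, -1.0]]
wrist_force: [0.0, 0.5, -0.3]
finger_gap: 0.0855
finger_force: 0.0
t: 6.27
tool_pos: [0.499, -0.2946, 0.0102]
tool_rot: [[0.92, 0.392, 0.003], [0.392, -0.92, -0.002], [0.002, 0.003, -1.0]]
wrist_force: [-0.1, -1.3, 7.0]
finger_gap: 0.0391
finger_force: 102.0
```

```bash
python3 -m creep '{"offset":[[0,0,-0.01],[0,0,-0.02],[0,0,-0.03],[0,0,-0.03],[0,0,-0.03],[0,0,-0.03],[0,0,-0.03],[0,0,-0.02],[0,0,0],[0,0,0],[0,0,0],[0,0,0]],"delta_rot":[[0,0,0],[0,0,0],[0,0,0],[0,0,0],[0,0,0],[0,0,0],[0,0,0],[0,0,0],[0,0,0],[0,0,0],[0,0,0],[0,0,0]],"fingers":[255,255,255,255,255,255,255,255,255,255,255,255]}'
python3 - <<'E'
from h import *
from deck import *
s=telemetry.read_state();R=s['tool_rot'];print('force',s['wrist_force'],'moment world',s['moment'],'tool',R.T@s['moment'],s['tool_pos'])
E
```

```text
t: 7.27
tool_pos: [0.4962, -0.2928, 0.2062]
tool_rot: [[0.92, 0.392, -0.003], [0.392, -0.92, 0.002], [-0.002, -0.003, -1.0]]
wrist_force: [-0.0, 0.5, -6.0]
finger_gap: 0.0385
finger_force: 101.7
force [-0.03458479  0.50067849 -5.98126979] moment world [-0.10078786  0.14888661 -0.00073367] tool [-0.03442928 -0.1764614   0.00139695] [ 0.49621621 -0.29276919  0.20620287]
```

Force and moment agree that the heavy end is towards tool +x (about 40 mm off the middle), so tool +x has to point downhill. I'll yaw through the half turn at this height.

```bash
python3 -m creep '{"offset":[[0,0,0],[0,0,0],[0,0,0],[0,0,0],[0,0,0],[0,0,0],[0,0,0],[0,0,0],[0,0,0],[0,0,0],[0,0,0],[0,0,0]],"delta_rot":[[0,0,-7],[0,0,-7],[0,0,-7],[0,0,-7],[0,0,-7],[0,0,-7],[0,0,-7],[0,0,-7],[0,0,-7],[0,0,-7],[0,0,-7],[0,0,-7]],"fingers":[255,255,255,255,255,255,255,255,255,255,255,255]}'
cat > go.py <<'E'
from deck import *
import sys
p=np.load('deck.npy');D=DR(p[2]);o=np.array([p[0],p[1],.087])
def to(y,x,z,sgn):
    s=telemetry.read_state();R=s['tool_rot']
    Rt=np.c_[-sgn*D[:,0],-sgn*-D[:,1]*-1*-1,-D[:,2]]
    if np.linalg.det(Rt)<0: Rt[:,1]*=-1
    P=o+D@np.array([x,y,z])
    print('t',s['t'],'joints',s['joints'].round(2),'pos',s['tool_pos'].round(4),'in deck',(D.T@(s['tool_pos']-o)).round(4))
    print('target',P.round(4),'world d',(P-s['tool_pos']).round(4),'tool d',(R.T@(P-s['tool_pos'])).round(4),'target-tool d',(Rt.T@(P-s['tool_pos'])).round(4))
    print('rotvec tool deg',np.degrees(Ro.from_matrix(R.T@Rt).as_rotvec()).round(1))
if __name__=='__main__': to(*map(float,sys.argv[1:]))
E
python3 go.py 0 -0.005 0.07 1
```

```text
t: 8.27
tool_pos: [0.4967, -0.2931, 0.2062]
tool_rot: [[-0.299, 0.954, -0.003], [0.954, 0.299, 0.002], [0.003, -0.002, -1.0]]
wrist_force: [-0.6, 0.3, -4.8]
finger_gap: 0.0386
finger_force: 101.6
t 8.2667 joints [-0.55  0.38  1.76  0.    1.   -0.86] pos [ 0.4967 -0.2931  0.2062] in deck [-0.0631 -0.4737  0.1741]
target [0.5049 0.1915 0.1451] world d [ 0.0081  0.4846 -0.0611] tool d [0.4598 0.1528 0.062 ] target-tool d [-0.0581  0.4737  0.1041]
rotvec tool deg [-21.9 -24.6 -81.8]
```

```bash
python3 -m creep '{"offset":[[0.038,0.0127,0],[0.038,0.0127,0],[0.038,0.0127,0],[0.038,0.0127,0],[0.038,0.0127,0],[0.038,0.0127,0],[0.038,0.0127,0],[0.038,0.0127,0],[0.038,0.0127,0],[0.038,0.0127,0],[0.038,0.0127,0],[0.038,0.0127,0]],"delta_rot":[[0,0,0],[0,0,0],[0,0,0],[0,0,0],[0,0,0],[0,0,0],[0,0,0],[0,0,0],[0,0,0],[0,0,0],[0,0,0],[0,0,0]],"fingers":[255,255,255,255,255,255,255,255,255,255,255,255]}'
python3 -m creep '{"offset":[[0,0,0],[0,0,0],[0,0,0],[0,0,0],[0,0,0],[0,0,0],[0,0,0],[0,0,0],[0,0,0],[0,0,0],[0,0,0],[0,0,0]],"delta_rot":[[0,0,-7],[0,0,-7],[0,0,-7],[0,0,-7],[0,0,-7],[0,0,-7],[0,0,-7],[0,0,-7],[0,0,-7],[0,0,-7],[0,0,-7],[0,0,-7]],"fingers":[255,255,255,255,255,255,255,255,255,255,255,255]}'
python3 -m creep '{"offset":[[0,0,0],[0,0,0],[0,0,0],[0,0,0],[0,0,0],[0,0,0]],"delta_rot":[[0,-6,0],[0,-6,0],[0,-6,0],[0,-6,0],[0,-6,0],[0,0,0]],"fingers":[255,255,255,255,255,255]}'
python3 go.py 0 -0.005 0.05 1
```

```text
t: 9.27
tool_pos: [0.5083, 0.1887, 0.2066]
tool_rot: [[-0.293, 0.956, -0.003], [0.956, 0.293, -0.001], [-0.0, -0.003, -1.0]]
wrist_force: [1.3, -0.9, -4.2]
finger_gap: 0.0384
finger_force: 101.8
t: 10.27
tool_pos: [0.5087, 0.1867, 0.2064]
tool_rot: [[-0.98, -0.198, -0.003], [-0.198, 0.98, -0.001], [0.003, -0.0, -1.0]]
wrist_force: [-0.1, 0.1, -4.4]
finger_gap: 0.0386
finger_force: 102.1
t: 10.77
tool_pos: [0.504, 0.1852, 0.2041]
tool_rot: [[-0.853, -0.192, 0.486], [-0.168, 0.981, 0.094], [-0.495, -0.002, -0.869]]
wrist_force: [-2.3, -1.7, -7.3]
finger_gap: 0.0391
finger_force: 102.0
t 10.7667 joints [ 0.38  0.19  2.18 -0.34  0.28 -1.08] pos [0.504  0.1852 0.2041] in deck [ 0.0227 -0.006   0.1221]
target [0.5147 0.1934 0.1278] world d [ 0.0107  0.0082 -0.0763] tool d [0.0272 0.0061 0.0723] target-tool d [0.0277 0.006  0.0721]
rotvec tool deg [-0.2 -0.4 -0.1]
```

```bash
python3 -m creep '{"offset":[[0.009,0.002,0.02],[0.009,0.002,0.02],[0.009,0.002,0.02],[0,0,0.017],[0,0,0.012],[0,0,0]],"delta_rot":[[0,0,0],[0,0,0],[0,0,0],[0,0,0],[0,0,0],[0,0,0]],"fingers":[255,255,255,255,255,255]}'
python3 go.py 0 -0.008 0.01 1
python3 - <<'E'
from seg import *
ims=[]
for c in('scene','top'):
    im=optics.snapshot(c)[:,:,::-1]
    cv2.imwrite(f'pics/{c}1.png',im)
s=cv2.imread('pics/scene1.png');t=cv2.imread('pics/top1.png')
a=cv2.resize(s[170:320,290:490],(800,600),interpolation=2);cv2.imwrite('pics/d.png',cv2.convertScaleAbs(a,alpha=1.5))
E
```

```text
t: 11.27
tool_pos: [0.5303, 0.1952, 0.1194]
tool_rot: [[-0.852, -0.189, 0.489], [-0.167, 0.982, 0.09], [-0.497, -0.005, -0.868]]
wrist_force: [0.0, -0.8, -4.9]
finger_gap: 0.0388
finger_force: 102.0
t 11.2667 joints [ 0.39  0.4   2.17 -1.03  0.12 -0.38] pos [0.5303 0.1952 0.1194] in deck [ 0.0043 -0.0013  0.0349]
target [0.5317 0.1968 0.0917] world d [ 0.0015  0.0016 -0.0278] tool d [0.0123 0.0015 0.025 ] target-tool d [0.0123 0.0013 0.0249]
rotvec tool deg [-0.4 -0.2 -0.1]
```

View pics/d.png

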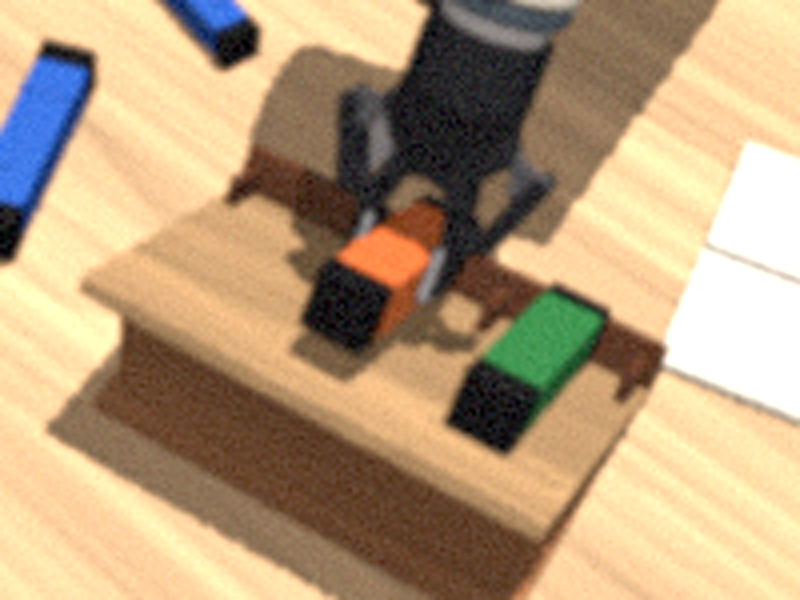

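The tube lies parallel to the deck over the middle lane: uphill cap at crop (345,305), green tube untouched. Joint 5 is near its limit, so I'll lean the tool back 4°. The uphill end then touches first, and the heavy end settles as I ease the grip.

```bash
python3 -m creep '{"offset":[[0,0,0],[0,0,0],[0.006,0,0],[0.006,0,0.004],[0,0.001,0.008],[0,0,0.006],[0,0,0]],"delta_rot":[[0,2,0],[0,2.5,0],[0,0,0],[0,0,0],[0,0,0],[0,0,0],[0,0,0]],"fingers":[255,255,255,255,255,255,255]}'
python3 go.py 0 -0.008 0.01 1
```

```text
t: 11.95
tool_pos: [0.5286, 0.1941, 0.101]
tool_rot: [[-0.868, -0.186, 0.46], [-0.169, 0.982, 0.079], [-0.467, -0.009, -0.884]]
wrist_force: [0.2, -0.1, -4.9]
finger_gap: 0.0385
finger_force: 102.0
t 11.95 joints [ 0.38  0.44  2.16 -0.96  0.12 -0.44] pos [0.5286 0.1941 0.101 ] in deck [-0.0064 -0.002   0.0199]
target [0.5317 0.1968 0.0917] world d [ 0.0031  0.0027 -0.0094] tool d [0.0012 0.0021 0.0099] target-tool d [0.0016 0.002  0.0099]
rotvec tool deg [-0.7 -2.2 -0.2]
```

```bash
python3 -m creep '{"offset":[[0,0,0.002],[0,0.001,0.003],[0,0,0.003],[0,0,0]],"delta_rot":[[0,1.5,0],[0,0,0],[0,0,0],[0,0,0]],"fingers":[255,255,255,255]}'
python3 go.py 0 -0.008 0.01 1
```

```text
t: 12.28
tool_pos: [0.5317, 0.1955, 0.0952]
tool_rot: [[-0.876, -0.186, 0.445], [-0.17, 0.983, 0.076], [-0.452, -0.009, -0.892]]
wrist_force: [-4.1, -2.3, 0.6]
finger_gap: 0.0385
finger_force: 103.1
t 12.2833 joints [ 0.38  0.46  2.14 -0.84  0.13 -0.57] pos [0.5317 0.1955 0.0952] in deck [-0.0065 -0.0013  0.0132]
target [0.5317 0.1968 0.0917] world d [ 0.      0.0013 -0.0035] tool d [0.0013 0.0013 0.0032] target-tool d [0.0015 0.0013 0.0032]
rotvec tool deg [-0.7 -3.2 -0.2]
```

```bash
python3 -m creep '{"offset":[[0,0,0],[0,0,0],[0,0,0.002],[0,0,0.002],[0,0,0],[0,0,0]],"delta_rot":[[0,0,0],[0,0,0],[0,0,0],[0,0,0],[0,0,0],[0,0,0]],"fingers":[255,255,255,255,255,255]}' 20
python3 -m creep '{"offset":[[0,0,0],[0,0,0],[0,0,0],[0,0,0],[0,0,0],[0,0,0],[0,0,0]],"delta_rot":[[0,0,0],[0,0,0],[0,0,0],[0,0,0],[0,0,0],[0,0,0],[0,0,0]],"fingers":[130,110,90,80,70,70,70]}'
python3 - <<'E'
from seg import *
from go import *
for c in('scene','top'):
    im=optics.snapshot(c);cv2.imwrite(f'pics/{c}2.png',im[:,:,::-1])
    print(c,[(o[0].round(),np.round(o[3],1)) for o in blobs(im,'orange')])
E
```

```text
t: 12.78
tool_pos: [0.5323, 0.1954, 0.0926]
tool_rot: [[-0.876, -0.185, 0.446], [-0.169, 0.983, 0.076], [-0.452, -0.009, -0.892]]
wrist_force: [-21.5, -6.4, 29.0]
finger_gap: 0.0383
finger_force: 107.1
t: 13.37
tool_pos: [0.5333, 0.1959, 0.0905]
tool_rot: [[-0.876, -0.186, 0.445], [-0.17, 0.982, 0.076], [-0.451, -0.009, -0.893]]
wrist_force: [0.3, 0.3, -0.9]
finger_gap: 0.0615
finger_force: 0.0
scene [(array([389., 242.]), array([23.1, 26.5])), (array([209., 264.]), array([ 4.4, 41.8])), (array([230., 285.]), array([ 4.5, 42.2]))]
top [(array([312.,  90.]), array([ 3., 36.])), (array([342.,  90.]), array([ 3., 35.])), (array([223., 188.]), array([15.6, 22.9]))]
```

Released cleanly. Next I retreat along the tool axis and upright it, then work out the approach to blue. I'll grasp blue with the tool leaned 10° so the wrist stays clear of its limit at placing.

```bash
python3 -m creep '{"offset":[[0,0,-0.01],[0,0,-0.02],[0,0,-0.03],[0,0,-0.03],[0,0,-0.03],[0,0,-0.03],[0,0,0],[0,0,0],[0,0,0],[0,0,0],[0,0,0],[0,0,0]],"delta_rot":[[0,0,0],[0,0,0],[0,0,0],[0,0,0],[0,0,0],[0,0,0],[0,6.2,0],[0,6.2,0],[0,6.2,0],[0,6.2,0],[0,6.2,0],[0,6.2,0]],"fingers":[70,70,70,70,70,70,0,0,0,0,0,0]}'
cat > pick.py <<'E'
from go import *
def pick(P,head,tilt):
    s=telemetry.read_state();R=s['tool_rot'];Rt=Ro.from_euler('Z',head,degrees=True).as_matrix()@np.diag([1,-1,-1])@Ro.from_euler('Y',tilt,degrees=True).as_matrix()
    print('joints',s['joints'].round(2),'rot',np.degrees(Ro.from_matrix(R.T@Rt).as_rotvec()).round(1),'tool d',(R.T@(P-s['tool_pos'])).round(4),'target-tool d',(Rt.T@(P-s['tool_pos'])).round(4))
    print('moment tool',(R.T@s['moment']).round(3),'F tool',(R.T@s['wrist_force']).round(2))
if __name__=='__main__': a=list(map(float,sys.argv[1:]));pick(np.array(a[:3]),a[3],a[4])
E
python3 pick.py .552 -.094 .15 206.2 10
python3 - <<'E'
from seg import *
from go import *
im={}
for c in('scene','top'):
    i=optics.snapshot(c);cv2.imwrite(f'pics/{c}3.png',i[:,:,::-1]);im[c]=i
cv2.imwrite('pics/e.png',cv2.convertScaleAbs(np.vstack([cv2.resize(cv2.imread('pics/scene3.png')[120:320,200:480],(560,400)) ,cv2.resize(cv2.imread('pics/top3.png')[130:250,150:430],(560,200))]),alpha=1.5))
ob=[(c,max(blobs(im[c],'orange'),key=lambda o:o[3][0])[0]) for c in im]
X=tri(ob);print(ob,X,(D.T@(X-o)).round(3))
E
```

```text
t: 14.47
tool_pos: [0.4669, 0.1846, 0.2255]
tool_rot: [[-0.966, -0.186, -0.179], [-0.182, 0.982, -0.042], [0.184, -0.008, -0.983]]
wrist_force: [0.8, -0.1, -1.0]
finger_gap: 0.0854
finger_force: 0.0
joints [ 0.34  0.34  1.79  0.02  1.2  -1.43] rot [  2.3  -0.7 -15.3] tool d [-0.0455 -0.289   0.0707] target-tool d [ 0.0328 -0.2876  0.0824]
moment tool [ 0.015 -0.086  0.   ] F tool [-0.99 -0.2   0.87]
[('scene', array([392.0970459 , 241.43823242])), ('top', array([311.5,  90. ]))] [0.68662304 0.11368232 0.29405133] [ 0.211 -0.112  0.117]
```

View pics/e.png

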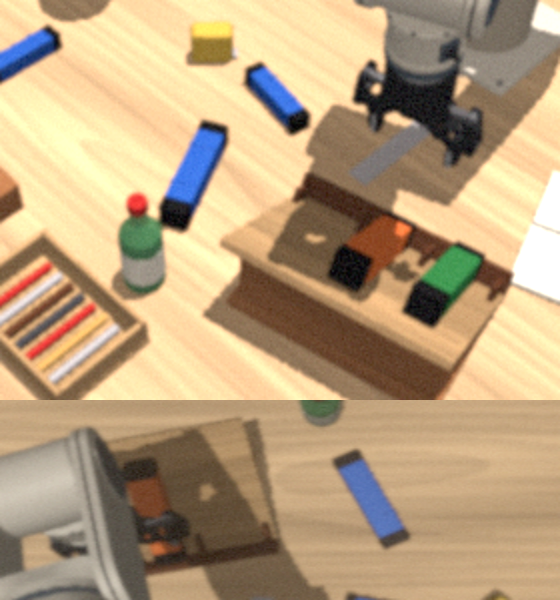

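Orange lies flat in the middle lane against the toe board (crop (370,250)), and nothing else has moved. Blue is unchanged at crop (195,175).

```bash
python3 -m creep '{"offset":[[-0.005,-0.032,0.004],[-0.005,-0.032,0.004],[-0.005,-0.032,0.004],[-0.005,-0.032,0.007],[-0.005,-0.032,0.01],[-0.005,-0.032,0.01],[-0.005,-0.032,0.01],[-0.005,-0.032,0.011],[-0.0055,-0.033,0.01],[0,0,0],[0,0,0],[0,0,0]],"delta_rot":[[0,0,0],[0,0,0],[0,0,0],[0,0,0],[0,0,0],[0,0,0],[0,0,0],[0,0,0],[0,0,0],[1,0,-5],[1,0,-5],[0,-0.5,-5]],"fingers":[0,0,0,0,0,0,0,0,0,0,0,0]}' 100
python3 -m creep '{"offset":[[0,0,0],[0,0,0]],"delta_rot":[[0,0,0],[0,0,0]],"fingers":[0,0]}' 100
python3 pick.py .552 -.094 .012 206.2 10
```

```text
t: 15.57
tool_pos: [0.5512, -0.0944, 0.1495]
tool_rot: [[-0.885, -0.439, -0.157], [-0.433, 0.898, -0.073], [0.173, 0.003, -0.985]]
wrist_force: [-0.1, 1.0, 0.6]
finger_gap: 0.0853
finger_force: 0.0
t: 15.73
tool_pos: [0.5514, -0.094, 0.1502]
tool_rot: [[-0.887, -0.434, -0.157], [-0.428, 0.901, -0.073], [0.173, 0.003, -0.985]]
wrist_force: [-0.7, 0.5, -0.1]
finger_gap: 0.0853
finger_force: 0.0
joints [-0.14  0.5   1.74 -0.11  1.05 -2.1 ] rot [ 0.2  0.  -0.5] tool d [-0.0244 -0.0007  0.136 ] target-tool d [-0.0245 -0.0003  0.136 ]
moment tool [-0.019 -0.073  0.015] F tool [0.38 0.74 0.18]
```

```bash
python3 -m creep '{"offset":[[-0.0215,0,0],[0,0,0.025],[0,0,0.03],[0,0,0.03],[0,0,0.025],[0,0,0.016],[0,0,0.009],[0,0,0],[0,0,0]],"delta_rot":[[0,0,0],[0,0,0],[0,0,0],[0,0,0],[0,0,0],[0,0,0],[0,0,0],[0,0,0],[0,0,0]],"fingers":[0,0,0,0,0,0,0,0,0]}' 100
python3 -m creep '{"offset":[[0,0,0],[0,0,0],[0,0,0],[0,0,0],[0,0,0],[0,0,0],[0,0,0],[0,0,0],[0,0,0]],"delta_rot":[[0,0,0],[0,0,0],[0,0,0],[0,0,0],[0,0,0],[0,0,0],[0,0,0],[0,0,0],[0,0,0]],"fingers":[255,255,255,255,255,255,255,255,255]}' 100
python3 -m creep '{"offset":[[0,0,-0.01],[0,0,-0.02],[0,0,-0.03],[0,0,-0.03],[0,0,-0.03],[0,0,-0.02],[0,0,-0.01],[0,0,0],[0,0,0],[0,0,0],[0,0,0]],"delta_rot":[[0,0,0],[0,0,0],[0,0,0],[0,0,0],[0,0,0],[0,0,0],[0,0,0],[0,0,0],[0,0,0],[0,0,0],[0,0,0]],"fingers":[255,255,255,255,255,255,255,255,255,255,255]}'
python3 pick.py .552 -.094 .012 206.2 10
```

```text
t: 16.48
tool_pos: [0.5501, -0.0946, 0.0138]
tool_rot: [[-0.886, -0.435, -0.158], [-0.429, 0.9, -0.073], [0.173, 0.003, -0.985]]
wrist_force: [-0.7, -0.2, 0.7]
finger_gap: 0.0857
finger_force: 0.0
t: 17.23
tool_pos: [0.5513, -0.095, 0.015]
tool_rot: [[-0.886, -0.436, -0.155], [-0.43, 0.9, -0.073], [0.171, 0.002, -0.985]]
wrist_force: [0.3, -1.0, 8.6]
finger_gap: 0.0384
finger_force: 102.1
t: 18.15
tool_pos: [0.572, -0.0838, 0.1593]
tool_rot: [[-0.885, -0.436, -0.162], [-0.43, 0.9, -0.072], [0.177, 0.006, -0.984]]
wrist_force: [-0.3, 0.6, -4.7]
finger_gap: 0.0384
finger_force: 101.6
joints [-0.12  0.51  1.68 -0.1   1.1  -2.09] rot [ 0.4 -0.2 -0.3] tool d [-0.0039 -0.0014  0.149 ] target-tool d [-0.0034 -0.0004  0.149 ]
moment tool [ 0.049 -0.392  0.025] F tool [-0.82  0.61  4.65]
```

```bash
python3 -m creep '{"offset":[[0.014,0.004,-0.028],[0.014,0.004,-0.028],[0,0,0],[0,0,0],[0,0,0],[0,0,0],[0,0,0]],"delta_rot":[[0,0,0],[0,0,0],[0,-5,0],[0,-5,0],[0,0,0],[0,0,0],[0,0,0]],"fingers":[255,255,255,255,255,255,255]}'
python3 pick.py .552 -.094 .012 206.2 0
python3 go.py -0.09 -0.005 0.10 1
```

```text
t: 18.73
tool_pos: [0.5537, -0.0848, 0.2204]
tool_rot: [[-0.9, -0.435, -0.005], [-0.436, 0.9, 0.003], [0.003, 0.005, -1.0]]
wrist_force: [0.3, -0.2, -4.2]
finger_gap: 0.0383
finger_force: 103.0
joints [-0.17  0.34  1.78  0.    1.02 -2.2 ] rot [ 0.3 -0.2 -0.4] tool d [ 0.0048 -0.0086  0.2084] target-tool d [ 0.0056 -0.0075  0.2084]
moment tool [ 0.028 -0.168  0.004] F tool [-0.18 -0.32  4.15]
t 18.7333 joints [-0.17  0.34  1.78  0.    1.02 -2.2 ] pos [ 0.5537 -0.0848  0.2204] in deck [ 0.0275 -0.2805  0.1382]
target [0.5077 0.1003 0.1711] world d [-0.046   0.185  -0.0493] tool d [-0.0394  0.1864  0.0501] target-tool d [0.0325 0.1905 0.0382]
rotvec tool deg [  4.1 -30.1  14.2]
```

Upright reading −0.168 N m with about 4.2 N: blue's heavy end is at tool +x, the intended downhill end. Now moving over the right lane.

```bash
python3 -m creep '{"offset":[[-0.0066,0.031,0],[-0.0066,0.031,0],[-0.0066,0.031,0],[-0.0066,0.031,0],[-0.0066,0.031,0],[-0.0066,0.031,0],[0,0,0],[0,0,0],[0,0,0],[0,0,0],[0,0,0],[0,0,0]],"delta_rot":[[0,0,0],[0,0,0],[0,0,0],[0,0,0],[0,0,0],[0,0,0],[0,0,5],[0,0,5],[0,0,5],[0,-6.6,0],[0,-6.6,0],[0,-6.6,0]],"fingers":[255,255,255,255,255,255,255,255,255,255,255,255]}'
python3 -m creep '{"offset":[[0,0,0]],"delta_rot":[[0,0,0]],"fingers":[255]}'
python3 go.py -0.09 -0.01 0.04 1
```

```text
t: 19.73
tool_pos: [0.5094, 0.1007, 0.2217]
tool_rot: [[-0.923, -0.189, 0.334], [-0.177, 0.982, 0.067], [-0.341, 0.003, -0.94]]
wrist_force: [0.3, 0.7, -5.9]
finger_gap: 0.0379
finger_force: 103.4
t: 19.82
tool_pos: [0.5039, 0.0997, 0.219]
tool_rot: [[-0.926, -0.189, 0.327], [-0.177, 0.982, 0.066], [-0.333, 0.003, -0.943]]
wrist_force: [-1.9, -0.5, -5.7]
finger_gap: 0.0384
finger_force: 103.5
t 19.8167 joints [ 0.17  0.15  2.1   0.02  0.55 -1.61] pos [0.5039 0.0997 0.219 ] in deck [ 0.0156 -0.0898  0.1434]
target [0.5329 0.1053 0.1166] world d [ 0.029   0.0056 -0.1024] tool d [ 0.0062 -0.0003  0.1063] target-tool d [ 0.0256 -0.0002  0.1034]
rotvec tool deg [  0.  -10.5  -0.4]
```

```bash
python3 -m creep '{"offset":[[0.004,0,0.025],[0.003,0,0.025],[0,0,0.025],[0,0,0.02],[0,0,0.012],[0,0,0.007],[0,0,0],[0,0,0]],"delta_rot":[[0,0,0],[0,0,0],[0,0,0],[0,0,0],[0,0,0],[0,0,0],[0,0,0],[0,0,0]],"fingers":[255,255,255,255,255,255,255,255]}'
python3 go.py -0.09 -0.011 0.013 1
python3 - <<'E'
from h import *
for c in('scene',):
    i=optics.snapshot(c)[:,:,::-1];cv2.imwrite('pics/f.png',cv2.convertScaleAbs(cv2.resize(i[170:320,290:490],(800,600),interpolation=2),alpha=1.5))
E
```

```text
t: 20.48
tool_pos: [0.5403, 0.1067, 0.1118]
tool_rot: [[-0.925, -0.188, 0.329], [-0.176, 0.982, 0.067], [-0.335, 0.004, -0.942]]
wrist_force: [0.5, 0.6, -4.2]
finger_gap: 0.0381
finger_force: 103.3
t 20.4833 joints [ 0.17  0.4   2.1   0.04  0.3  -1.63] pos [0.5403 0.1067 0.1118] in deck [-0.0058 -0.09    0.032 ]
target [0.5453 0.1077 0.0928] world d [ 0.0049  0.001  -0.019 ] tool d [0.0016 0.     0.0196] target-tool d [0.0052 0.     0.019 ]
rotvec tool deg [  0.  -10.4  -0.4]
```

View pics/f.png

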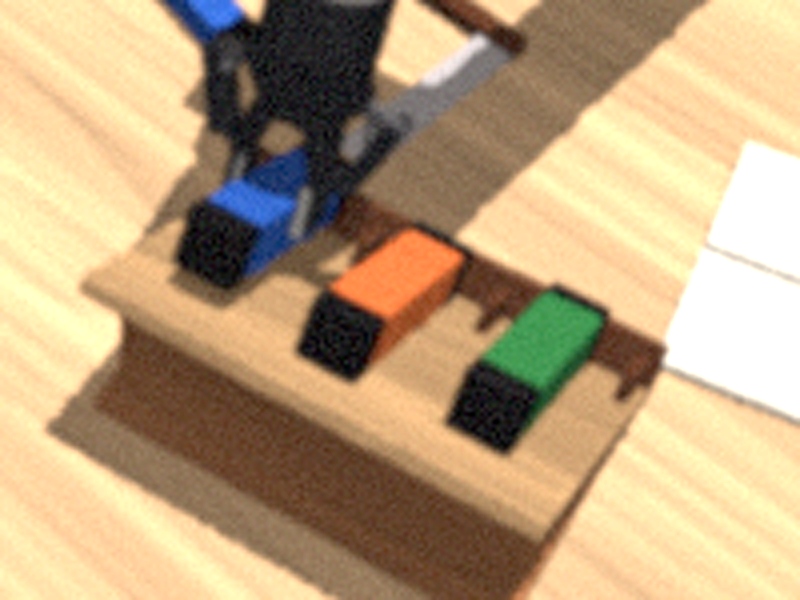

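Orange sits in the middle lane level with the green tube. Blue hovers parallel over the right lane, with its cap at (215,240). Lowering until contact.

```bash
python3 -m creep '{"offset":[[0.002,0,0.007],[0,0,0.005],[0,0,0.003],[0,0,0],[0,0,0]],"delta_rot":[[0,0,0],[0,0,0],[0,0,0],[0,0,0],[0,0,0]],"fingers":[255,255,255,255,255]}'
python3 go.py -0.09 -0.011 0.013 1
```

```text
t: 20.95
tool_pos: [0.5429, 0.107, 0.0974]
tool_rot: [[-0.925, -0.188, 0.331], [-0.176, 0.982, 0.067], [-0.337, 0.004, -0.941]]
wrist_force: [-0.4, -0.3, -5.3]
finger_gap: 0.0385
finger_force: 103.6
t 20.95 joints [ 0.17  0.44  2.1   0.04  0.27 -1.63] pos [0.5429 0.107  0.0974] in deck [-0.0108 -0.0902  0.0182]
target [0.5453 0.1077 0.0928] world d [ 0.0024  0.0007 -0.0046] tool d [-0.0007  0.0002  0.0052] target-tool d [0.0002 0.0002 0.0052]
rotvec tool deg [  0.  -10.3  -0.4]
```

```bash
python3 -m creep '{"offset":[[-0.001,0,0.003],[0,0,0.002],[0,0,0.001],[0,0,0],[0,0,0]],"delta_rot":[[0,0,0],[0,0,0],[0,0,0],[0,0,0],[0,0,0]],"fingers":[255,255,255,255,255]}'
python3 go.py -0.09 -0.011 0.013 1
```

```text
t: 21.37
tool_pos: [0.545, 0.1074, 0.095]
tool_rot: [[-0.924, -0.188, 0.332], [-0.176, 0.982, 0.067], [-0.339, 0.004, -0.941]]
wrist_force: [-25.2, -7.3, 44.0]
finger_gap: 0.0382
finger_force: 110.1
t 21.3667 joints [ 0.17  0.44  2.09  0.04  0.26 -1.63] pos [0.545  0.1074 0.095 ] in deck [-0.0102 -0.0903  0.0152]
target [0.5453 0.1077 0.0928] world d [ 0.0003  0.0003 -0.0023] tool d [0.0004 0.0003 0.0023] target-tool d [0.0008 0.0003 0.0022]
rotvec tool deg [  0.  -10.2  -0.4]
```

Blue is seated, pressing at about 50 N. I'll ease off slightly, open part way and retreat.

```bash
python3 -m creep '{"offset":[[0,0,-0.002],[0,0,0],[0,0,0],[0,0,0],[0,0,0],[0,0,0],[0,0,0],[0,0,0]],"delta_rot":[[0,0,0],[0,0,0],[0,0,0],[0,0,0],[0,0,0],[0,0,0],[0,0,0],[0,0,0]],"fingers":[255,255,130,110,90,80,70,70]}' 20
python3 -m creep '{"offset":[[0,0,-0.01],[0,0,-0.02],[0,0,-0.03],[0,0,-0.03],[0,0,-0.03],[0,0,-0.03],[0,0,-0.03],[0,-0.03,-0.03],[0,-0.035,0],[0,-0.035,0],[0,-0.035,0],[0,0,0]],"delta_rot":[[0,0,0],[0,0,0],[0,0,0],[0,0,0],[0,0,0],[0,0,0],[0,0,0],[0,0,0],[0,0,0],[0,0,0],[0,0,0],[0,0,0]],"fingers":[70,70,70,70,70,70,70,70,70,70,70,70]}'
python3 - <<'E'
from seg import *
from go import *
im={}
for c in('scene','top'): im[c]=optics.snapshot(c)
i=im['scene'][:,:,::-1];cv2.imwrite('pics/g.png',cv2.convertScaleAbs(cv2.resize(i[170:320,290:490],(800,600),interpolation=2),alpha=1.5))
cv2.imwrite('pics/top_end.png',im['top'][:,:,::-1])
for col,y in(('green',.09),('orange',0),('blue',-.09)):
    E=o+D@[-.015,y,.04];ob=[]
    for c in im:
        q=proj(c,E)[0];b=min(blobs(im[c],col),key=lambda b:np.linalg.norm(b[0]-q));ob.append((c,b[0]));print(col,c,b[0].round(1),'exp',q.round(1),np.round(b[3],1))
    print(col,(D.T@(tri(ob)-o)).round(3))
E
```

```text
t: 22.03
tool_pos: [0.5453, 0.1075, 0.0939]
tool_rot: [[-0.925, -0.188, 0.331], [-0.176, 0.982, 0.067], [-0.338, 0.004, -0.941]]
wrist_force: [0.3, -0.5, -0.4]
finger_gap: 0.062
finger_force: 0.0
t: 23.03
tool_pos: [0.5021, -0.0433, 0.2922]
tool_rot: [[-0.924, -0.184, 0.334], [-0.172, 0.983, 0.064], [-0.34, 0.001, -0.94]]
wrist_force: [-0.1, 0.1, 0.8]
finger_gap: 0.0618
finger_force: 0.0
green scene [425.9 255.9] exp [424.5 254.8] [19.1 29.4]
green top [193.9 209.8] exp [194. 210.] [13.6 46. ]
green [-0.016  0.092  0.038]
orange scene [389.  240.9] exp [390.8 237.8] [21.8 34.4]
orange top [226.4 199.4] exp [227.  203.2] [15.3 46.2]
orange [-0.007  0.     0.034]
blue scene [359.3 224.2] exp [358.8 221.6] [20.5 32.4]
blue top [260.1 193.5] exp [260.2 196.2] [14.1 45.1]
blue [-0.011 -0.088  0.035]
```

View pics/g.png

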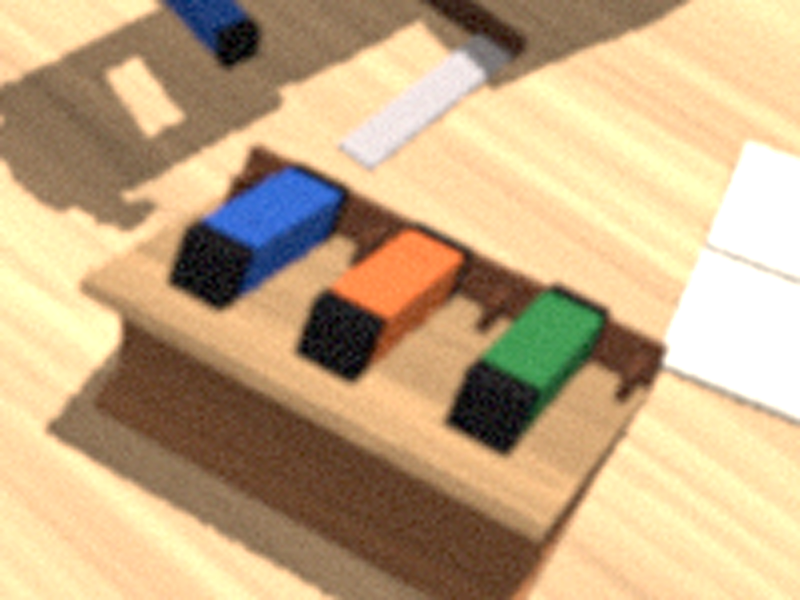

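The final picture shows blue (260,235), orange (385,300) and green (530,370) lying flat and straight in their lanes. Measured deck x is −7 mm for orange and −11 mm for blue, both within limits. Handing in.

```bash
python3 -c "
from bench import workorder;print(workorder.job_done())"
```

```text
the job is handed in; nothing more can be done
None
```

I handed the job in at about 23 s: orange lies in the middle lane and blue in the right lane, flat, heavy ends downhill and about 8 mm or less from the toe board by camera, with the green tube, tape measure and glue bottle left alone; no verdict came back.

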